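Open the field logger and dock its memory stick

TASK

Unscrew the orange cap from the leaning logger housing, turning it counter-clockwise in several grips until it lifts free, and stand it mouth down, flat on the floor of the blue tray, letting go of it there. Then draw the blue-headed logger stick out of the housing, turn it so that its yellow rib matches the notch of the reader dock, and push it upright fully home in the dock's pocket. Leave everything else on the table where it is.

Things in the scene. Friction and masses are not known exactly. Their poses are not given: they have to be found in the camera images.
- housing: Logger housing, fixed: grey tube 60 mm across in a cradle (cheeks 60 mm high) on a dark 130 x 100 x 10 mm plate. Origin on the table under the cradle, z up. The tube leans 30 degrees from vertical towards the housing's own -x (to the robot): its axis, out of its mouth, is (-0.5, 0, 0.866) in this frame.
- neck (a point): Centre of the tube's flat shoulder on the tube axis, at (-30, 0, 100) mm in the housing's frame. From it a white threaded neck, 45 mm across its thread, stands out 22 mm along the tube axis; the cap hides it at the start. Thread: right-handed, lead 18 mm a turn. The stick stands in a rectangular well in the neck.
- seat (a point): Where the foot of the logger stick (its origin) rests inside the housing: 25 mm below the shoulder along the tube axis and 2 mm to the housing's -y.
- cap: Orange screw cap, 60 g, 56 mm across (12 facets), 50 mm tall, hollow, wall 4.7 mm. Origin at the centre of its open lower rim, z through its closed top. It starts on the neck, rim at the shoulder. It rises as it turns counter-clockwise seen from its top (let the grip rise with it), is free after about 215 degrees (more does no harm), and stays put between grips. It needs 50 mm of lift to clear the stick's head.
- cap_mark (a point): A point on the cap's side 45 mm above its rim, 28 mm from its axis on its +x, below the end of the white bar on its top; shows how far the cap has turned.
- tray: Shallow blue tray, fixed, 130 x 130 mm, rim 12 mm high, walls 4 mm, floor 4 mm thick. Origin under its centre, z up.
- logger: Logger stick, loose, 80 g, 70 mm long. Origin under its foot's centre, z to its head. Foot 18 (x) x 10 (y) mm to z = 6, black shank 22 x 14 to 45, blue head 22 x 12 from 45 to 70 (grip it along y), yellow patch on top towards +y. It starts in the housing, 1.5 mm loose, under the cap: z along the tube, +y along the housing's +y, head 23 mm out of the neck.
- logger_rib (a point): Outer face of the stick's yellow rib, at (0, 11, 20) mm in the logger's frame. The rib is 6 mm wide (x), stands out 4 mm from the shank on its +y side and runs from z = 8 to 45 mm.
- dock: Reader dock, fixed: grey block 100 (x) x 80 x 45 mm high. Origin under its centre, z up. Pocket in its top, centred on the origin: 25 mm deep (floor 20 mm above the table), 25.5 (x) x 17.5 (y) mm. A yellow bar on the top points at the pocket's notch (+y side). The stick goes in only with its +y along the dock's +y, clearance 1.75 mm each side.
- dock_notch (a point): Point in the notch at (0, 11, 40) mm in the dock's frame; meets the logger_rib point when the stick is home. The notch is 9.5 mm wide (x) and reaches to y = 12.75 mm.
- screwdriver: Bystander, loose: a screwdriver lying on the table.
- spool: Bystander, loose: a steel spool of solder, 60 mm across, 46 mm tall.
- mug: Bystander, loose: a blue mug, 90 mm tall.
- phone: Bystander, loose: a black phone lying flat, 72 x 148 x 9 mm.
- flux: Bystander, loose: a small bottle, 40 mm across, 90 mm tall.
- wrench: Bystander, loose: a wrench lying on the table.
Mind the look-alikes: they are no part of the job. Of the things that look like the cap, the middle-sized one is meant.

How it is judged (in metres and radians):
On the way, in this order (a step that is already met when the one before it is completed fails the run):
1. the cap has been turned well round while still on the neck (distance of cap_mark from where it was at the start of the episode above 0.03 m and distance between cap and neck below 0.018 m), for 0.1 s.
2. the cap is off the neck (distance between cap and neck above 0.055 m), for 0.1 s.
3. the cap stands mouth down in the tray, let go (x of cap in the frame of tray between -0.04 and 0.04 m and y of cap in the frame of tray between -0.04 and 0.04 m and z of cap in the frame of tray below 0.01 m and angle between cap's own z axis and vertical below 0.12 rad and linear speed of cap below 0.02 m/s and angular speed of cap below 0.2 rad/s and contact force between the fingers and cap below 0.1 N), for 0.2 s.
4. the logger stick is drawn out of the housing (distance between logger and seat above 0.055 m), for 0.1 s.
At the end, for the whole second after the job is handed in: Cap mouth down (within 7 deg) on the tray floor, centre within 40 mm of the tray centre along each side. Stick upright (7 deg) in the dock, foot within 3 mm of the pocket floor and 5 mm of its centre, rib point within 8 mm of the notch point. Both let go and at rest (x of cap in the frame of tray between -0.04 and 0.04 m and y of cap in the frame of tray between -0.04 and 0.04 m and z of cap in the frame of tray below 0.01 m and angle between each of cap, logger's own z axis and vertical below 0.12 rad and linear speed of each of cap, logger below 0.02 m/s and angular speed of each of cap, logger below 0.2 rad/s and z of logger in the frame of dock between 0.017 and 0.023 m and horizontal distance between logger and dock below 0.005 m and distance between logger_rib and dock_notch below 0.008 m); the robot touches nothing.
It fails at once if a bystander is moved more than 30 mm (distance of any of screwdriver, spool, mug, phone, flux, wrench from where it was at the start of the episode above 0.03 m).
It also fails if it takes over 66 s, if anything falls off the work surface, if the arm or the gripper's body presses on something with over 40 N, if the wrist force passes 120 N, or if a joint passes its speed limit or range.

ROBOT

A 6-joint arm with a two-finger parallel gripper is mounted at the origin on the work surface. World frame = base frame: x ahead of the robot, y to its left, z up, the work surface at z = 0. Lengths are in m, angles in degrees, forces in N, time in s.
With the tool pointing down it reaches from about 0.375 to 0.9 m from the base axis. Payload 3.1 kg.
Tool frame: the origin (TCP) lies on the centre line of the jaws, within the pads' length; the fingertips stand finger_overhang ahead of it and the grasp point (between the pads) lies 5 mm behind it (finger_overhang is the distance from the TCP to the fingertips, in m); z points along the fingers, y is the line along which they close (so a half turn about z gives the same grasp; the last joint's range is limited). The gripper opens to 87 mm and grips with 3 to 60 N. Pads are 19 mm wide; open, the fingers measure 117 mm over their backs; the gripper's body (75 mm by 190 mm) begins 51 mm behind the grasp point.
Start: joints at [-83.623, 30.224, 82.088, -0, 67.689, -10.227], TCP at [0.179, -0.599, 0.237] pointing down, gripper open.
Joint ranges: [-176.69, 176.69], [-43.24, 126.21], [12.49, 139.97], [-82, 262], [0, 151.66], [-163.58, 163.58]. Speed limits (degrees/s): [159.86, 159.86, 180, 180, 180, 180].

INTERFACE

Orientations are given as a 3x3 rotation matrix whose columns are the frame's x, y, z axes.
In Python, from rig import read_state, capture, calibration, hand_in, finger_overhang gives the robot as it stands.
- The arm moves only by the tool send_rows, never from a script. Its argument "plan" is a list of rows, each a list of 5 numbers: the closure in counts, from 0 (fully open) to 255 (shut), then the shift along the tool's x, y, z in m, then the turn about the tool's z in rad. A call has 1 to 20 rows; each row shifts and turns the commanded pose from where the row before left it, along the tool's axes as they then stand; what a row does not reach is not made up. A row lasts 1/12 s, in which the tool goes at most 41.7 mm and 7.16 degrees, less where a joint would pass 70% of its speed; a pose out of reach is approached as far as the arm can. A call is refused whole if a number of a shift passes 0.0417 or a number of a turn 0.125, either way. A call with a gripper value outside its range is refused whole. The fingers move at their own pace and stop on an object; the grip force is fixed at half the most. Time passes only in rows, so rows that do not move let the fingers close. It gives the time, the measured TCP pose, the force, the opening and the grip force at its end, in the units of the state.
- read_state(): the state, without advancing time (a new reading comes with each control period).
- capture(name): name is "scene" or "top"; returns (picture, depth): 420x560x3 uint8, blue, green, red; 420x560 float32, m along the optical axis (not along the pixel's ray), 0 where there is no reading.
- calibration(name): a dict with "fx", "fy", "cx", "cy" (pixels), "xyz" and "rotation" of the camera in the world. Camera axes: x right, y down, z forward; pixel columns grow to the right and rows downward; lengths in m; the calibration is good to about 2 mm. A picture is of the moment at which its call begins. calibration takes no time and is no camera call.
- hand_in(): hands the job in; it is judged then, once.
The state is a dict: "time_s": time; "joint_positions": joint angles; "qvel": joint speeds; "tau": joint torques, N m; "position": TCP position; "tcp_rot": TCP orientation; "force": force on the tool from outside, world axes, zero at the start; "moment": the same for the moment, N m; "opening": opening from 0.0 (shut) to 1.0 (fully open); "grasp_force": force on a finger pad.
Only numpy, scipy, OpenCV 4.12 (cv2) and the standard library are available. Lean on these libraries where they do the work, as an engineer would, in place of code of your own. Each camera call takes 0.05 s, during which the arm holds its last target. There are 200 camera calls.

## Working session

There is one attempt and no reset: what is moved stays moved. The work goes in short steps, Python scripts to look and compute and a tool call to move; the robot and the scene stay as the last step left them, time stands still between calls to the robot, and variables do not carry over. Pictures are saved under pics/ and viewed, at most 10 in all, crops included, and the job is handed in when it is done.

Besides the shell and the picture viewer there is one more tool, called after "Call:" as name(argument=value, ...), one argument or row to a line, values as JSON. send_rows: Moves the arm, as the interface text tells. Its arguments: {"type":"object","properties":{"plan":{"type":"array","items":{"type":"array","items":{"type":"number"}}}},"required":["plan"]}

```bash
ls; mkdir -p pics
python3 - <<'E'
from rig import *
import cv2,numpy as np
print(read_state(),finger_overhang)
for n in("scene","top"):
    p,d=capture(n);cv2.imwrite(f"pics/{n}0.png",p);np.save(f"{n}0.npy",d);print(n,calibration(n))
E
```

```text
pics
{'time_s': 0.0, 'joint_positions': array([-8.36237059e+01,  3.02769919e+01,  8.21566189e+01,  3.16216720e-04,
        6.76869719e+01, -1.02271345e+01]), 'qvel': array([ 0.04057848, -0.00619877, -0.06832733, -0.05610843, -0.10518264,
       -0.00390306]), 'tau': array([-8.92316293e-04, -4.40043104e+01, -1.76594013e+01,  6.34066109e-02,
        5.82757720e-02, -1.55392790e-04]), 'position': array([ 0.17854427, -0.59823197,  0.23559146]), 'tcp_rot': array([[ 9.58306121e-01,  2.85743463e-01, -2.28653903e-04],
       [ 2.85743303e-01, -9.58303912e-01,  2.09211159e-03],
       [ 3.78687281e-04, -2.07021966e-03, -9.99997785e-01]]), 'force': array([-0.12585854, -0.08630184, -0.03322027]), 'moment': array([-0.00810491, -0.02396947,  0.01507228]), 'grasp_force': 0.0, 'opening': 0.9982592842041358} 0.014
scene {'fx': 396.15253808590575, 'fy': 396.15253808590575, 'cx': 275.5087187405369, 'cy': 209.15188687221013, 'xyz': array([ 1.23307773, -0.11565252,  0.65323416]), 'rotation': array([[ 0.07862303,  0.62754496, -0.77460038],
       [ 0.99662506, -0.0310855 ,  0.07597483],
       [ 0.02359879, -0.77795952, -0.62787107]])}
top {'fx': 446.29359771216417, 'fy': 446.29359771216417, 'cx': 274.6931461574129, 'cy': 206.01033766324846, 'xyz': array([ 0.40912765, -0.06070657,  1.11637921]), 'rotation': array([[ 0.02497404, -0.98402412,  0.17627487],
       [-0.99968106, -0.02392065,  0.00809857],
       [-0.00375258, -0.17642091, -0.98430767]])}
```

View pics/scene0.png

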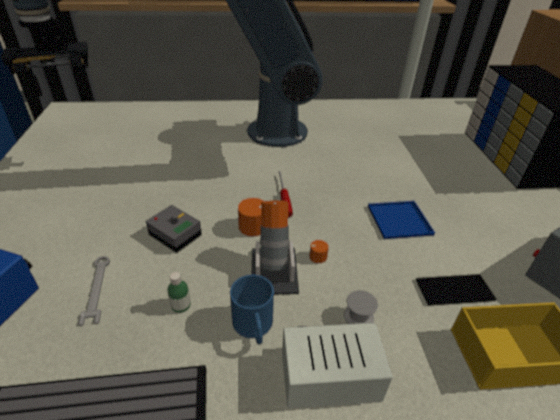

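View pics/top0.png

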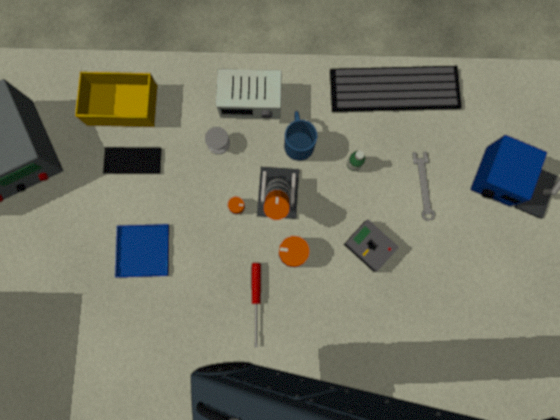

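The scene view shows the capped tube at about (274,213), the dock at (174,228) and the tray at (400,219). The top view shows the cap at (276,206), the dock at (372,245) and the tray at (143,250). The look-alike caps are at (236,205) and (293,251). I'll enlarge crops of the top and scene views.

Run:
```python
import cv2,numpy as np
t=cv2.imread("pics/top0.png");s=cv2.imread("pics/scene0.png")
z=lambda im,x,y,w,h,k:cv2.resize(im[y:y+h,x:x+w],None,fx=k,fy=k,interpolation=cv2.INTER_CUBIC)
a=z(t,245,155,66,75,6); b=z(t,335,213,66,75,6)
c=z(s,140,195,80,60,5)
cv2.imwrite("pics/c1.png",np.hstack([a,b]))
d=z(s,230,185,80,110,5)
cv2.imwrite("pics/c2.png",np.hstack([d,cv2.copyMakeBorder(c,0,250,0,0,cv2.BORDER_CONSTANT)]))
```

```text
(no output)
```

View pics/c1.png

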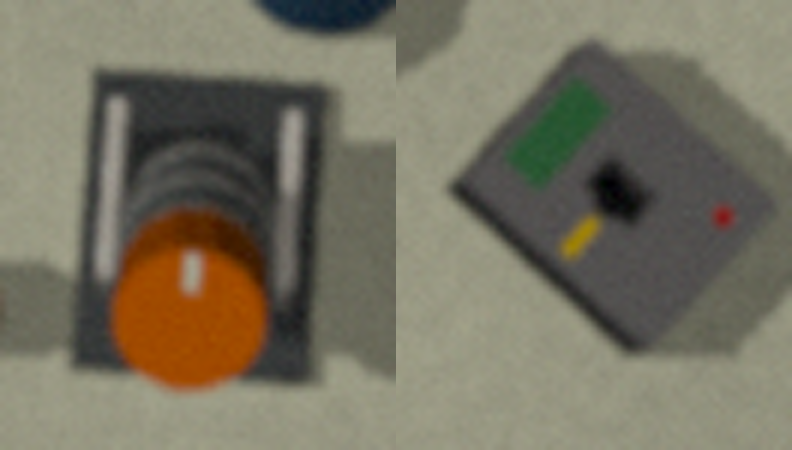

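View pics/c2.png

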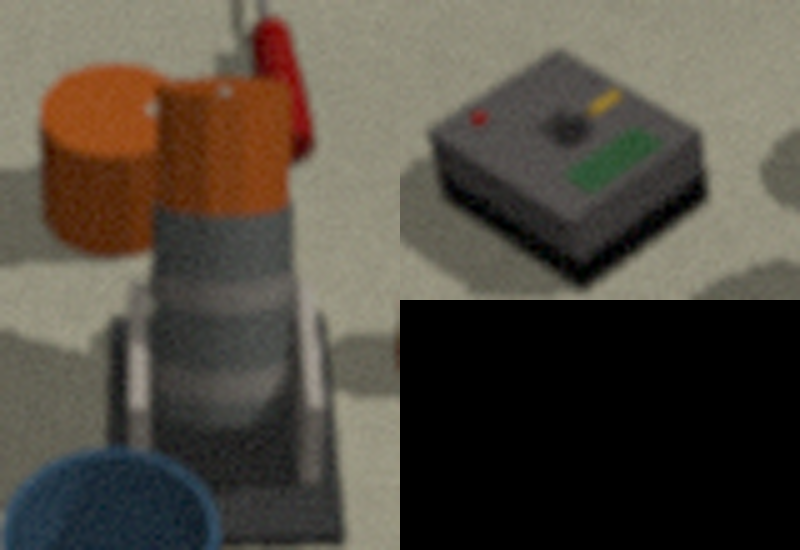

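The crops show these pixel positions.

- **Cap, top view:** disc centred near (276.5,207), with the white bar pointing up the image (+x).
- **Housing, top view:** plate corners near (261,166.5), (300,169.5), (296.5,219) and (257.5,216).
- **Dock, top view:** corners near (367.5,219) and (398,247), pocket near (372,245), with the yellow bar towards the lower left.
- **Dock, scene view:** pocket at (173,220).

Next I'll measure these from both views.

```bash
cat > h.py <<'E'
import numpy as np,cv2
from rig import calibration
C={n:calibration(n) for n in("scene","top")}
def ray(n,p):
    c=C[n];d=c["rotation"]@np.array([(p[0]-c["cx"])/c["fx"],(p[1]-c["cy"])/c["fy"],1]);return c["xyz"],d
def plane(n,p,z):
    o,d=ray(n,p);return o+d*(z-o[2])/d[2]
def tri(ps,pt):
    a,d=ray("scene",ps);b,e=ray("top",pt);s=np.linalg.lstsq(np.c_[d,-e],b-a,rcond=None)[0]
    p,q=a+d*s[0],b+e*s[1];return (p+q)/2,np.linalg.norm(p-q)
def blob(m,box):
    k=np.zeros_like(m);x,y,w,h=box;k[y:y+h,x:x+w]=m[y:y+h,x:x+w]
    n,l,s,c=cv2.connectedComponentsWithStats(k,connectivity=8);i=1+s[1:,4].argmax();return (l==i).astype(np.uint8)*255,c[i],s[i]
E
python3 - <<'E'
from h import *
np.set_printoptions(precision=4,suppress=True)
t=cv2.imread("pics/top0.png");s=cv2.imread("pics/scene0.png")
T=cv2.cvtColor(t,40);S=cv2.cvtColor(s,40)
ca=lambda X,Y:(245+(X+.5)/6-.5,155+(Y+.5)/6-.5)
cb=lambda X,Y:(335+(X-396+.5)/6-.5,213+(Y+.5)/6-.5)
cc=lambda X,Y:(140+(X-400+.5)/5-.5,195+(Y+.5)/5-.5)
P=np.array([plane("top",ca(*q),.01) for q in((97,70),(332,87),(310,384),(75,368))])
print("plate",P[:,:2].tolist(),P.mean(0),"sides",np.linalg.norm(np.roll(P,1,0)-P,axis=1))
e=(P[0]+P[1]-P[2]-P[3]);print("yaw x",np.degrees(np.arctan2(e[1],e[0])))
e=(P[0]+P[3]-P[1]-P[2]);print("yaw y",np.degrees(np.arctan2(e[1],e[0])))
# cap: orange masks
om=lambda H:cv2.inRange(H,(3,150,60),(18,255,255))
m,c,st=blob(om(T),(258,186,36,36));print("cap top",c,st)
br=cv2.inRange(T,(3,150,140),(18,255,255));m2,c2,st2=blob(br,(258,186,36,36));print(c2,st2,cv2.minEnclosingCircle(cv2.findContours(m2,0,1)[0][0]))
d=np.load("top0.npy");print("depth at cap top",d[207,276], "dock",d[235,365],d[250,385])
cp=ca(190,316)
for z in(.135,.143,.150):print("captop plane",z,plane("top",cp,z))
# mark end: bar
print("tri bar end",tri((230+225/5-.4,185+92/5-.4),ca(192,252)))
# dock
print("pocket",tri(cc(569,128),cb(618,193)),plane("top",cb(618,193),.045),plane("scene",cc(569,128),.045))
for a,b in(((432,132),(776,207)),((560,50),(638,345)),((700,132),(457,180)),((578,218),(592,38))):print("corner",tri(cc(*a),cb(*b)),plane("top",cb(*b),.045)[:2],plane("scene",cc(*a),.045)[:2])
for n,H,bx in(("top",T,(360,244,14,18)),("scene",S,(165,205,40,25))):
    m,c,st=blob(cv2.inRange(H,(18,120,90),(32,255,255)),bx);print("bar",c,st[4],plane(n,c,.045))
for n,H,bx in(("top",T,(100,210,90,80)),("scene",S,(350,185,100,65))):
    m,c,st=blob(cv2.inRange(H,(100,150,30),(125,255,255)),bx);r=cv2.minAreaRect(cv2.findContours(m,0,1)[0][0]);print("tray",c,r,plane(n,r[0] if n=="top" else c,.012))
E
```

```text
plate [[0.7097620689273527, -0.013340810900539186], [0.7046868353606806, -0.11365954604179143], [0.5765832735858962, -0.10639691895981687], [0.5809472669212492, -0.008064719050384778]] [ 0.643  -0.0604  0.01  ] sides [0.1289 0.1004 0.1283 0.0984]
yaw x -2.7940630254892747
yaw y 87.27954272697222
cap top [276.2972 204.8664] [263 190  27  30 599]
[275.8164 208.2488] [264 197  25  23 414] ((275.9166564941406, 207.5), 12.176191329956055)
depth at cap top 0.9852676 dock 1.0735428 1.0688056
captop plane 0.135 [ 0.5822 -0.0562  0.135 ]
captop plane 0.143 [ 0.5807 -0.0562  0.143 ]
captop plane 0.15 [ 0.5795 -0.0562  0.15  ]
tri bar end (array([ 0.6019, -0.0562,  0.1578]), np.float64(0.00045616175486002525))
pocket (array([ 0.5121, -0.2854,  0.0454]), np.float64(0.002356041317394837)) [ 0.5122 -0.2867  0.045 ] [ 0.5119 -0.2843  0.045 ]
corner (array([ 0.5083, -0.3492,  0.0424]), np.float64(0.002113469041562861)) [ 0.5082 -0.3496] [ 0.5116 -0.3472]
corner (array([ 0.4523, -0.2948,  0.0448]), np.float64(0.0019012360316284604)) [ 0.4522 -0.2938] [ 0.4523 -0.2957]
corner (array([ 0.516 , -0.223 ,  0.0433]), np.float64(0.0008622068820652815)) [ 0.5159 -0.2224] [ 0.5179 -0.2232]
corner (array([ 0.5744, -0.2749,  0.0456]), np.float64(0.004014202793384644)) [ 0.5747 -0.277 ] [ 0.5741 -0.2729]
bar [365.3077 251.8462] 26 [ 0.4949 -0.2715  0.045 ]
bar [180.5 215. ] 16 [ 0.4936 -0.2698  0.045 ]
tray [141.9285 250.4682] ((141.5, 250.5), (51.0, 51.0), 90.0) [0.4872 0.2748 0.012 ]
tray [399.865  219.5684] ((400.9883117675781, 219.31326293945312), (34.30805587768555, 62.315914154052734), 86.42366790771484) [0.4993 0.2725 0.012 ]
```

```bash
cat >> h.py <<'E'
def go(xyz,yaw):
    from rig import read_state
    s=read_state();R=s["tcp_rot"];y=np.degrees(np.arctan2(R[1,0],R[0,0]))
    d=np.array(xyz)-s["position"]
    print("t %.2f pos %s yaw %.1f op %.3f gf %.1f F %s"%(s["time_s"],s["position"].round(4),y,s["opening"],s["grasp_force"],s["force"].round(1)), "j6 %.0f"%s["joint_positions"][5])
    print(" tool shift",(R.T@d).round(4)," turn(rad)",round(-np.radians((yaw-y+180)%360-180),3))
E
python3 - <<'E'
from h import *
np.set_printoptions(precision=4,suppress=True)
from h import *
t=cv2.imread("pics/top0.png");T=cv2.cvtColor(t,40);d=np.load("top0.npy")
m,c,_=blob(cv2.inRange(T,(3,150,140),(18,255,255)),(258,186,36,36));m=cv2.erode(m,np.ones((5,5)))
P=np.array([(lambda o,r:o+r*d[y,x])(*ray("top",(x,y))) for y,x in np.argwhere(m>0) if d[y,x]>0])
mu=np.median(P,0);print(len(P),mu);A=np.linalg.lstsq(np.c_[P[:,:2]-mu[:2],np.ones(len(P))],P[:,2],rcond=None)[0];print(A)
go((.5905,-.0567,.235),-37.8)
E
```

```text
215 [ 0.5768 -0.0557  0.1427]
[ 0.5651 -0.0229  0.143 ]
t 0.10 pos [ 0.1785 -0.5983  0.2357] yaw 16.6 op 1.004 gf 0.0 F [ 0.7 -0.8  0.6] j6 -10
 tool shift [ 0.5495 -0.4013  0.0016]  turn(rad) 0.95
```

Call:
send_rows(
  plan=[
    [0, 0.0323, -0.0236, 0, 0],
    [0, 0.0323, -0.0236, 0, 0],
    [0, 0.0323, -0.0236, 0, 0],
    [0, 0.0323, -0.0236, 0, 0],
    [0, 0.0323, -0.0236, 0, 0],
    [0, 0.0323, -0.0236, 0, 0],
    [0, 0.0323, -0.0236, 0, 0],
    [0, 0.0323, -0.0236, 0, 0],
    [0, 0.0323, -0.0236, 0, 0],
    [0, 0.0323, -0.0236, 0, 0],
    [0, 0.0323, -0.0236, 0, 0],
    [0, 0.0323, -0.0236, 0, 0],
    [0, 0.0323, -0.0236, 0, 0],
    [0, 0.0323, -0.0236, 0, 0],
    [0, 0.0323, -0.0236, 0, 0],
    [0, 0.0323, -0.0236, 0, 0],
    [0, 0.0323, -0.0236, 0, 0],
  ],
)

```text
time_s: 1.52
position: [0.5908, -0.0555, 0.2362]
tcp_rot: [[0.958, 0.286, -0.001], [0.286, -0.958, 0.0], [-0.001, -0.0, -1.0]]
force: [-0.1, -0.3, 0.2]
opening: 0.997
grasp_force: 0.0
```

Call:
send_rows(
  plan=[
    [0, 0, 0, 0, 0.119],
    [0, 0, 0, 0, 0.119],
    [0, 0, 0, 0, 0.119],
    [0, 0, 0, 0, 0.119],
    [0, 0, 0, 0, 0.119],
    [0, 0, 0, 0, 0.119],
    [0, 0, 0, 0, 0.119],
    [0, 0, 0, 0, 0.119],
    [0, 0, 0, 0, 0],
    [0, 0, 0, 0, 0],
    [0, 0, 0, 0, 0],
  ],
)

```text
time_s: 2.43
position: [0.59, -0.0575, 0.2363]
tcp_rot: [[0.79, -0.613, -0.001], [-0.613, -0.79, 0.0], [-0.001, 0.0, -1.0]]
force: [0.9, -0.1, 0.6]
opening: 0.999
grasp_force: 0.0
```

```bash
python3 -c "
from h import *
go((.5905,-.0567,.121),-37.8)"
```

```text
t 2.43 pos [ 0.59   -0.0575  0.2363] yaw -37.8 op 0.999 gf 0.0 F [ 0.9 -0.1  0.6] j6 111
 tool shift [-0.     -0.0009  0.1153]  turn(rad) 0.0
```

Call:
send_rows(
  plan=[
    [0, 0, -0.001, 0.019, 0],
    [0, 0, 0, 0.019, 0],
    [0, 0, 0, 0.019, 0],
    [0, 0, 0, 0.019, 0],
    [0, 0, 0, 0.019, 0],
    [0, 0, 0, 0.02, 0],
    [0, 0, 0, 0, 0],
    [0, 0, 0, 0, 0],
    [255, 0, 0, 0, 0],
    [255, 0, 0, 0, 0],
    [255, 0, 0, 0, 0],
    [255, 0, 0, 0, 0],
    [255, 0, 0, 0, 0],
    [255, 0, 0, 0, 0],
    [255, 0, 0, 0, 0],
  ],
)

```text
time_s: 3.68
position: [0.5912, -0.057, 0.1228]
tcp_rot: [[0.789, -0.615, 0.002], [-0.615, -0.789, -0.001], [0.002, -0.001, -1.0]]
force: [-2.3, -0.4, 5.3]
opening: 0.741
grasp_force: 28.9
```

```bash
python3 -c "
from h import *
go((.5905,-.0567,.121),-37.8)"
```

```text
t 3.68 pos [ 0.5912 -0.057   0.1228] yaw -37.9 op 0.741 gf 28.9 F [-2.3 -0.4  5.3] j6 112
 tool shift [-0.0008  0.0003  0.0018]  turn(rad) -0.002
```

Call:
send_rows(
  plan=[
    [255, -0.0001, 0, -0.0001, -0.061],
    [255, -0.0001, 0, -0.0001, -0.061],
    [255, -0.0001, 0, -0.0001, -0.061],
    [255, -0.0001, 0, -0.0001, -0.061],
    [255, -0.0001, 0, -0.0001, -0.061],
    [255, -0.0001, 0, -0.0002, -0.061],
    [255, -0.0001, 0, -0.0002, -0.061],
    [255, -0.0001, 0, -0.0002, -0.061],
    [255, -0.0001, 0, -0.0002, -0.061],
    [255, -0.0001, 0, -0.0002, -0.061],
    [255, -0.0001, 0, -0.0001, -0.061],
    [255, -0.0001, 0, -0.0001, -0.061],
    [255, -0.0001, 0, -0.0001, -0.061],
    [255, -0.0001, 0, -0.0001, -0.061],
    [255, -0.0001, 0, -0.0001, -0.061],
    [255, 0, 0, -0.0001, -0.061],
    [255, 0, 0, -0.0001, -0.061],
    [255, 0, 0, -0.0001, -0.061],
    [255, 0, 0, -0.0001, -0.061],
    [255, 0, 0, -0.0001, -0.061],
  ],
)

```text
time_s: 5.35
position: [0.5938, -0.0589, 0.1266]
tcp_rot: [[0.85, 0.526, 0.012], [0.526, -0.85, -0.004], [0.008, 0.009, -1.0]]
force: [5.7, -0.6, 2.7]
opening: 0.657
grasp_force: 31.4
```

```bash
python3 -c "
from h import *
from rig import capture
go((.5905,-.0567,.121),32.2)
p,d=capture('top');q,d=capture('scene')
z=lambda im,x,y,w,h,k:cv2.resize(im[y:y+h,x:x+w],None,fx=k,fy=k,interpolation=2)
cv2.imwrite('pics/g1.png',np.hstack([z(p,240,160,75,80,5),z(q,230,180,80,80,5)]))"
```

```text
t 5.35 pos [ 0.5938 -0.0589  0.1266] yaw 31.8 op 0.657 gf 31.4 F [ 5.7 -0.6  2.7] j6 42
 tool shift [-0.0017 -0.0036  0.0056]  turn(rad) -0.008
```

View pics/g1.png

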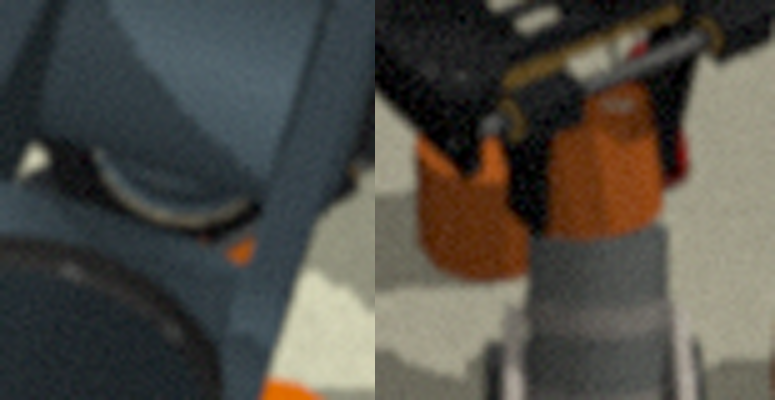

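Call:
send_rows(
  plan=[
    [0, 0, 0, 0, 0],
    [0, 0, 0, 0, 0],
    [0, 0, 0, 0, 0],
    [0, 0, 0, 0, 0],
    [0, 0, 0, 0, 0.122],
    [0, 0, 0, 0, 0.122],
    [0, 0, 0, 0, 0.122],
    [0, 0, 0, 0, 0.122],
    [0, 0, 0, 0, 0.122],
    [0, 0, 0, 0, 0.122],
    [0, 0, 0, 0, 0.122],
    [0, 0, 0, 0, 0.122],
    [0, 0, 0, 0, 0.122],
    [0, 0, 0, 0, 0.122],
    [0, 0, 0, 0, 0],
    [0, 0, 0, 0, 0],
  ],
)

```text
time_s: 6.78
position: [0.5883, -0.0558, 0.1233]
tcp_rot: [[0.791, -0.612, -0.003], [-0.612, -0.791, 0.001], [-0.003, 0.001, -1.0]]
force: [0.6, -0.3, -0.0]
opening: 0.999
grasp_force: 0.0
```

```bash
python3 -c "
from h import *
from rig import capture
go((.589,-.0566,.124),-37.8)
p,d=capture('top');q,d=capture('scene')
z=lambda im,x,y,w,h,k:cv2.resize(im[y:y+h,x:x+w],None,fx=k,fy=k,interpolation=2)
cv2.imwrite('pics/g2.png',np.hstack([z(p,240,160,75,80,5),z(q,230,180,80,80,5)]))"
```

```text
t 6.78 pos [ 0.5883 -0.0558  0.1233] yaw -37.7 op 0.999 gf 0.0 F [ 0.6 -0.3 -0. ] j6 111
 tool shift [ 0.001   0.0002 -0.0007]  turn(rad) 0.001
```

View pics/g2.png

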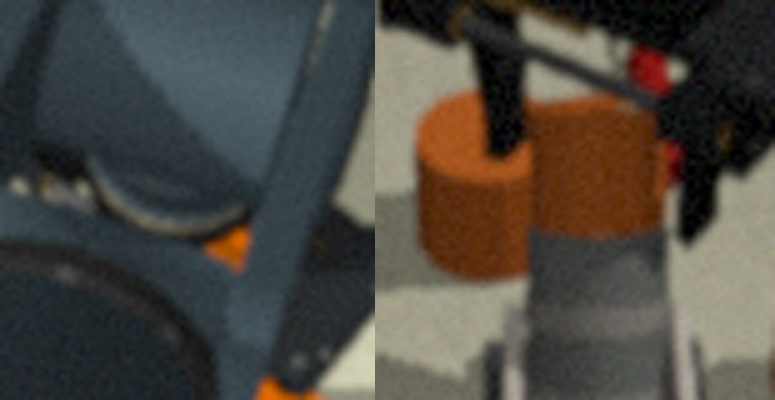

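The cap's white bar moved from the centre of its edge to about 5 px right of centre (g1, about (279,201)), so the cap is turning. Next is grip 2.

Call:
send_rows(
  plan=[
    [0, 0.001, 0, -0.001, 0],
    [255, 0, 0, 0, 0],
    [255, 0, 0, 0, 0],
    [255, 0, 0, 0, 0],
    [255, 0, 0, 0, 0],
    [255, 0, 0, 0, 0],
    [255, 0, 0, 0, 0],
  ],
)

```text
time_s: 7.47
position: [0.59, -0.0571, 0.1251]
tcp_rot: [[0.789, -0.615, -0.0], [-0.615, -0.789, -0.0], [-0.0, 0.0, -1.0]]
force: [-0.9, -0.1, 0.9]
opening: 0.746
grasp_force: 26.8
```

Call:
send_rows(
  plan=[
    [255, -0.0001, 0, -0.0001, -0.061],
    [255, -0.0001, 0, -0.0001, -0.061],
    [255, -0.0001, 0, -0.0001, -0.061],
    [255, -0.0001, 0, -0.0001, -0.061],
    [255, -0.0001, 0, -0.0001, -0.061],
    [255, -0.0001, 0, -0.0002, -0.061],
    [255, -0.0001, 0, -0.0002, -0.061],
    [255, -0.0001, 0, -0.0002, -0.061],
    [255, -0.0001, 0, -0.0002, -0.061],
    [255, -0.0001, 0, -0.0002, -0.061],
    [255, -0.0001, 0, -0.0001, -0.061],
    [255, -0.0001, 0, -0.0001, -0.061],
    [255, -0.0001, 0, -0.0001, -0.061],
    [255, -0.0001, 0, -0.0001, -0.061],
    [255, -0.0001, 0, -0.0001, -0.061],
    [255, 0, 0, -0.0001, -0.061],
    [255, 0, 0, -0.0001, -0.061],
    [255, 0, 0, -0.0001, -0.061],
    [255, 0, 0, -0.0001, -0.061],
    [255, 0, 0, -0.0001, -0.061],
  ],
)

```text
time_s: 9.13
position: [0.5916, -0.0585, 0.1285]
tcp_rot: [[0.849, 0.528, 0.007], [0.528, -0.849, -0.003], [0.005, 0.006, -1.0]]
force: [1.9, -1.9, 1.2]
opening: 0.664
grasp_force: 30.2
```

Call:
send_rows(
  plan=[
    [0, 0, 0, 0, 0],
    [0, 0, 0, 0, 0],
    [0, 0, 0, 0, 0],
    [0, 0, 0, 0, 0],
    [0, 0, 0, 0, 0.122],
    [0, 0, 0, 0, 0.122],
    [0, 0, 0, 0, 0.122],
    [0, 0, 0, 0, 0.122],
    [0, 0, 0, 0, 0.122],
    [0, 0, 0, 0, 0.122],
    [0, 0, 0, 0, 0.122],
    [0, 0, 0, 0, 0.122],
    [0, 0, 0, 0, 0.122],
    [0, 0, 0, 0, 0.122],
    [0, 0, 0, 0, 0],
    [0, 0, 0, 0, 0],
  ],
)

```text
time_s: 10.47
position: [0.5882, -0.0563, 0.1272]
tcp_rot: [[0.791, -0.612, -0.001], [-0.612, -0.791, 0.001], [-0.001, 0.0, -1.0]]
force: [0.1, 0.5, -0.4]
opening: 0.999
grasp_force: 0.0
```

```bash
python3 -c "
from h import *
go((.5875,-.0565,.127),-37.8)"
```

```text
t 10.47 pos [ 0.5882 -0.0563  0.1272] yaw -37.8 op 0.999 gf 0.0 F [ 0.1  0.5 -0.4] j6 111
 tool shift [-0.0004  0.0006  0.0002]  turn(rad) 0.001
```

Call:
send_rows(
  plan=[
    [255, -0.0005, 0, 0, 0],
    [255, 0, 0, 0, 0],
    [255, 0, 0, 0, 0],
    [255, 0, 0, 0, 0],
    [255, 0, 0, 0, 0],
    [255, 0, 0, 0, 0],
    [255, 0, 0, 0, 0],
  ],
)

```text
time_s: 11.05
position: [0.5882, -0.0564, 0.1277]
tcp_rot: [[0.789, -0.615, -0.0], [-0.615, -0.789, -0.0], [-0.0, 0.0, -1.0]]
force: [-0.7, -0.6, 1.3]
opening: 0.733
grasp_force: 26.7
```

Call:
send_rows(
  plan=[
    [255, -0.0001, 0, -0.0001, -0.061],
    [255, -0.0001, 0, -0.0001, -0.061],
    [255, -0.0001, 0, -0.0001, -0.061],
    [255, -0.0001, 0, -0.0001, -0.061],
    [255, -0.0001, 0, -0.0001, -0.061],
    [255, -0.0001, 0, -0.0002, -0.061],
    [255, -0.0001, 0, -0.0002, -0.061],
    [255, -0.0001, 0, -0.0002, -0.061],
    [255, -0.0001, 0, -0.0002, -0.061],
    [255, -0.0001, 0, -0.0002, -0.061],
    [255, -0.0001, 0, -0.0001, -0.061],
    [255, -0.0001, 0, -0.0001, -0.061],
    [255, -0.0001, 0, -0.0001, -0.061],
    [255, -0.0001, 0, -0.0001, -0.061],
    [255, -0.0001, 0, -0.0001, -0.061],
    [255, 0, 0, -0.0001, -0.061],
    [255, 0, 0, -0.0001, -0.061],
    [255, 0, 0, -0.0001, -0.061],
    [255, 0, 0, -0.0001, -0.061],
    [255, 0, 0, -0.0001, -0.061],
  ],
)

```text
time_s: 12.72
position: [0.5863, -0.0615, 0.1288]
tcp_rot: [[0.847, 0.531, -0.001], [0.531, -0.847, -0.009], [-0.006, 0.007, -1.0]]
force: [-3.1, -14.8, -8.4]
opening: 0.66
grasp_force: 31.4
```

Call:
send_rows(
  plan=[
    [0, 0, 0, 0, 0],
    [0, 0, 0, 0, 0],
    [0, 0, 0, 0, 0],
    [0, 0, 0, 0, 0],
    [0, 0, 0, 0, 0.122],
    [0, 0, 0, 0, 0.122],
    [0, 0, 0, 0, 0.122],
    [0, 0, 0, 0, 0.122],
    [0, 0, 0, 0, 0.122],
    [0, 0, 0, 0, 0.122],
    [0, 0, 0, 0, 0.122],
    [0, 0, 0, 0, 0.122],
    [0, 0, 0, 0, 0.122],
    [0, 0, 0, 0, 0.122],
    [0, 0, 0, 0, 0],
    [0, 0, 0, 0, 0],
  ],
)

```text
time_s: 14.05
position: [0.587, -0.0555, 0.1301]
tcp_rot: [[0.791, -0.612, 0.0], [-0.612, -0.791, 0.0], [-0.0, -0.0, -1.0]]
force: [0.2, 0.1, 0.4]
opening: 1.002
grasp_force: 0.0
```

```bash
python3 -c "
from h import *
from rig import capture
go((.586,-.0564,.130),-37.8)
q,d=capture('scene');s=cv2.imread('pics/scene0.png')
z=lambda im,x,y,w,h,k:cv2.resize(im[y:y+h,x:x+w],None,fx=k,fy=k,interpolation=2)
cv2.imwrite('pics/g3.png',np.hstack([z(s,230,180,80,80,5),z(q,230,180,80,80,5)]))"
```

```text
t 14.05 pos [ 0.587  -0.0555  0.1301] yaw -37.7 op 1.002 gf 0.0 F [0.2 0.1 0.4] j6 111
 tool shift [-0.0002  0.0014  0.0001]  turn(rad) 0.001
```

View pics/g3.png

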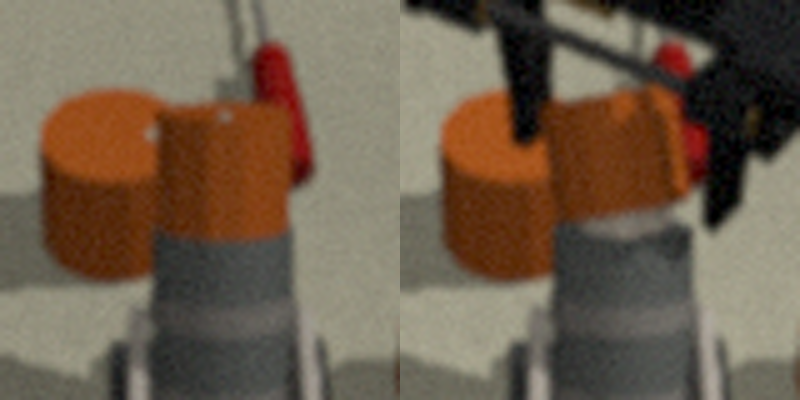

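The cap is already off the thread: it sits cocked on the neck, with white neck showing at about (355,224) in the enlarged crop. I'll grip it square across the housing's y, then lift it along the tube axis.

Call:
send_rows(
  plan=[
    [0, -0.0005, 0, 0, -0.122],
    [0, 0, 0, 0, -0.122],
    [0, 0, 0, 0, -0.122],
    [0, 0, 0, 0, -0.122],
    [0, 0, 0, 0, -0.122],
    [0, 0, 0, 0, 0],
    [255, 0, 0, 0, 0],
    [255, 0, 0, 0, 0],
    [255, 0, 0, 0, 0],
    [255, 0, 0, 0, 0],
    [255, 0, 0, 0, 0],
    [255, 0, 0, 0, 0],
    [255, 0, 0, 0, 0],
  ],
)

```text
time_s: 15.18
position: [0.5869, -0.0567, 0.1305]
tcp_rot: [[0.999, -0.052, 0.001], [-0.052, -0.999, -0.002], [0.001, 0.002, -1.0]]
force: [0.2, -5.0, 2.7]
opening: 0.659
grasp_force: 28.9
```

```bash
python3 -c "
from h import *
go((.586,-.0564,.130),-2.8)"
```

```text
t 15.18 pos [ 0.5869 -0.0567  0.1305] yaw -3.0 op 0.659 gf 28.9 F [ 0.2 -5.   2.7] j6 77
 tool shift [-0.0009 -0.0003  0.0005]  turn(rad) -0.004
```

Call:
send_rows(
  plan=[
    [255, -0.0025, 0, -0.0043, 0],
    [255, -0.0025, 0, -0.0043, 0],
    [255, -0.0025, 0, -0.0043, 0],
    [255, -0.0025, 0, -0.0043, 0],
    [255, -0.0025, 0, -0.0043, 0],
    [255, -0.0025, 0, -0.0043, 0],
    [255, -0.0025, 0, -0.0043, 0],
    [255, -0.0025, 0, -0.0043, 0],
    [255, -0.0025, 0, -0.0043, 0],
    [255, -0.0025, 0, -0.0043, 0],
    [255, -0.0025, 0, -0.0043, 0],
    [255, -0.0025, 0, -0.0043, 0],
    [255, -0.0025, 0, -0.0043, 0],
    [255, -0.0025, 0, -0.0043, 0],
    [255, -0.0025, 0, -0.0043, 0],
    [255, 0, 0, -0.02, 0],
    [255, 0, 0, -0.02, 0],
    [255, 0, 0, 0, 0],
  ],
)

```text
time_s: 16.68
position: [0.5511, -0.0541, 0.2387]
tcp_rot: [[0.999, -0.052, 0.008], [-0.052, -0.999, -0.002], [0.008, 0.002, -1.0]]
force: [0.2, 0.6, 0.2]
opening: 0.011
grasp_force: 0.0
```

```bash
python3 -c "
from h import *
from rig import capture
go((.482,.274,.235),-2.8)
q,d=capture('scene');cv2.imwrite('pics/l1.png',cv2.resize(q[80:320,150:450],None,fx=2,fy=2))"
```

```text
t 16.68 pos [ 0.5511 -0.0541  0.2387] yaw -3.0 op 0.011 gf 0.0 F [0.2 0.6 0.2] j6 76
 tool shift [-0.0861 -0.324   0.0025]  turn(rad) -0.003
```

View pics/l1.png

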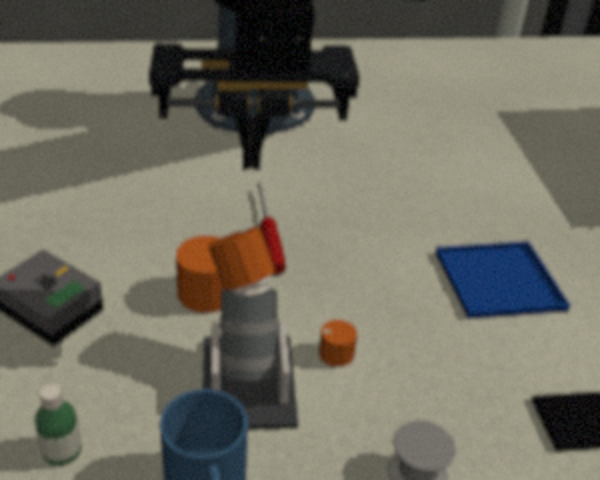

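The cap slipped out of the grip. It now sits cocked towards -y on the neck, at about px (272,207) in the full scene image. I'll move the arm aside, then measure the cap's pose from depth.

Call:
send_rows(
  plan=[
    [0, 0, 0, -0.01, 0],
    [0, -0.012, -0.035, 0, 0],
    [0, -0.012, -0.035, 0, 0],
    [0, -0.012, -0.035, 0, 0],
    [0, -0.012, -0.035, 0, 0],
    [0, -0.012, -0.035, 0, 0],
    [0, -0.012, -0.035, 0, 0],
    [0, -0.012, -0.035, 0, 0],
    [0, 0, 0, 0, 0],
  ],
)

```text
time_s: 17.48
position: [0.4744, 0.2005, 0.2441]
tcp_rot: [[0.999, -0.046, -0.004], [-0.046, -0.999, 0.003], [-0.004, -0.002, -1.0]]
force: [0.1, -0.7, 0.8]
opening: 0.602
grasp_force: 0.0
```

```bash
cat >> h.py <<'E'
def cloud(n,im,d,m):
    k=np.argwhere((m>0)&(d>0));c=C[n];Z=d[k[:,0],k[:,1]]
    X=np.c_[(k[:,1]-c["cx"])/c["fx"]*Z,(k[:,0]-c["cy"])/c["fy"]*Z,Z];return X@c["rotation"].T+c["xyz"],im[k[:,0],k[:,1]]
E
python3 - <<'E'
from h import *
from rig import capture
np.set_printoptions(precision=4,suppress=True)
ims=[]
for n in("top","scene"):
    p,d=capture(n);cv2.imwrite(f"pics/{n}1.png",p);np.save(f"{n}1.npy",d)
    H=cv2.cvtColor(p,40);m=cv2.inRange(H,(3,130,40),(20,255,255))
    P,col=cloud(n,p,d,m)
    k=(abs(P[:,0]-.58)<.09)&(abs(P[:,1]+.06)<.08)&(P[:,2]>.085);P=P[k];print(n,len(P),"mean",P.mean(0),"min",P.min(0),"max",P.max(0))
    np.save(f"cap_{n}.npy",P)
    if n=="top":
        # ransac plane
        rng=np.random.default_rng(0);b=(0,)
        for _ in range(500):
            a=P[rng.choice(len(P),3,0)];v=np.cross(a[1]-a[0],a[2]-a[0]);v/=np.linalg.norm(v)+1e-9;i=abs((P-a[0])@v)<.002
            if i.sum()>b[0]:b=(i.sum(),i)
        Q=P[b[1]];mu=Q.mean(0);v=np.linalg.svd(Q-mu)[2][2];v*=np.sign(v[2]);print("plane n",v,"c",mu,"cnt",len(Q),"extent",(Q-mu).min(0),(Q-mu).max(0))
        z=lambda im,x,y,w,h,k:cv2.resize(im[y:y+h,x:x+w],None,fx=k,fy=k,interpolation=2)
        ims.append(z(p,240,160,75,80,5))
    else: ims.append(z(p,230,180,80,80,5))
cv2.imwrite("pics/g4.png",np.hstack(ims))
E
```

```text
top 660 mean [ 0.5824 -0.0643  0.1488] min [ 0.5505 -0.0979  0.1049] max [ 0.6244 -0.0303  0.1711]
plane n [-0.5028 -0.322   0.8022] c [ 0.5747 -0.0722  0.1521] cnt 341 extent [-0.0242 -0.0257 -0.0178] [0.0217 0.0272 0.0156]
scene 699 mean [ 0.6022 -0.0649  0.1416] min [ 0.5571 -0.0973  0.0877] max [ 0.6232 -0.0278  0.1658]
```

View pics/g4.png

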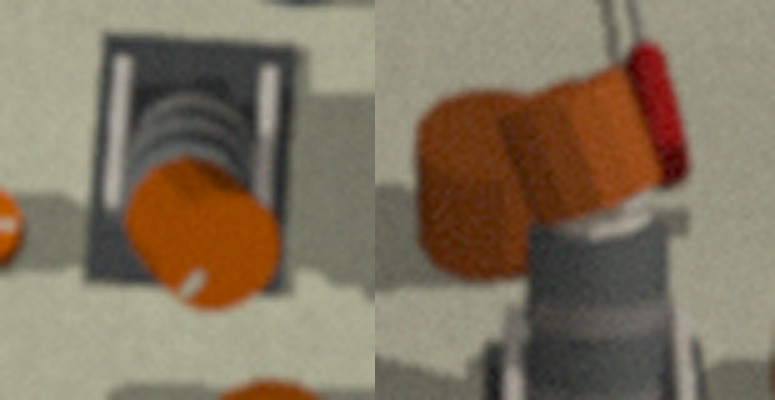

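The cap is off its seat and cocked about 19° towards -y. Its top centre is near (279,207) in the top view. The bar now points towards -x, so it has turned about 170°. I'll re-grip flush with the cap's actual axis (tool yaw about 32.6°) and try lifting it gently.

Call:
send_rows(
  plan=[
    [0, 0.014, 0.0337, 0, 0],
    [0, 0.014, 0.0337, 0, 0],
    [0, 0.014, 0.0337, 0, 0],
    [0, 0.014, 0.0337, 0, 0],
    [0, 0.014, 0.0337, 0, 0],
    [0, 0.014, 0.0337, 0, 0],
    [0, 0.014, 0.0337, 0, 0],
    [0, 0.014, 0.0337, 0, 0],
    [0, 0, 0, 0, -0.123],
    [0, 0, 0, 0, -0.123],
    [0, 0, 0, 0, -0.123],
    [0, 0, 0, 0, -0.123],
    [0, 0, 0, 0, -0.123],
    [0, 0, 0, 0, 0],
    [0, 0, 0, 0, 0],
  ],
)

```text
time_s: 18.83
position: [0.5754, -0.0812, 0.2442]
tcp_rot: [[0.849, 0.529, -0.001], [0.529, -0.849, 0.0], [-0.001, -0.001, -1.0]]
force: [-0.0, -0.4, 1.0]
opening: 0.998
grasp_force: 0.0
```

```bash
python3 -c "
from h import *
go((.5858,-.0651,.1295),32.6)"
```

```text
t 18.83 pos [ 0.5754 -0.0812  0.2442] yaw 31.9 op 0.998 gf 0.0 F [-0.  -0.4  1. ] j6 39
 tool shift [ 0.0175 -0.0081  0.1147]  turn(rad) -0.011
```

Call:
send_rows(
  plan=[
    [0, 0.0175, -0.008, 0, -0.01],
    [0, 0, 0, 0.023, 0],
    [0, 0, 0, 0.023, 0],
    [0, 0, 0, 0.023, 0],
    [0, 0, 0, 0.023, 0],
    [0, 0, 0, 0.023, 0],
    [0, 0, 0, 0, 0],
    [0, 0, 0, 0, 0],
    [255, 0, 0, 0, 0],
    [255, 0, 0, 0, 0],
    [255, 0, 0, 0, 0],
    [255, 0, 0, 0, 0],
    [255, 0, 0, 0, 0],
    [255, 0, 0, 0, 0],
    [255, 0, 0, 0, 0],
  ],
)

```text
time_s: 20.08
position: [0.5865, -0.0636, 0.1301]
tcp_rot: [[0.84, 0.542, 0.001], [0.542, -0.84, -0.0], [0.0, 0.0, -1.0]]
force: [-0.3, 0.4, 3.0]
opening: 0.657
grasp_force: 30.0
```

```bash
python3 -c "
from h import *
go((.5858,-.0651,.1295),32.6)
print(read_state()['moment'] if 0 else '')"
```

```text
t 20.08 pos [ 0.5865 -0.0636  0.1301] yaw 32.8 op 0.657 gf 30.0 F [-0.3  0.4  3. ] j6 40
 tool shift [-0.0014  0.0009  0.0006]  turn(rad) 0.004
```

Call:
send_rows(
  plan=[
    [255, -0.0017, -0.0011, -0.0035, 0],
    [255, -0.0017, -0.0011, -0.0035, 0],
    [255, 0, 0, 0, 0],
    [255, 0, 0, 0, 0],
  ],
)

```text
time_s: 20.42
position: [0.5854, -0.0647, 0.1367]
tcp_rot: [[0.84, 0.542, 0.007], [0.542, -0.84, -0.002], [0.005, 0.005, -1.0]]
force: [5.4, -2.0, -2.6]
opening: 0.653
grasp_force: 29.9
```

Call:
send_rows(
  plan=[
    [255, -0.0017, -0.0011, -0.0035, 0],
    [255, -0.0017, -0.0011, -0.0035, 0],
    [255, -0.0017, -0.0011, -0.0035, 0],
    [255, 0, 0, 0, 0],
  ],
)

```text
time_s: 20.75
position: [0.5754, -0.0635, 0.1478]
tcp_rot: [[0.84, 0.542, -0.001], [0.542, -0.84, 0.0], [-0.0, -0.0, -1.0]]
force: [0.5, -0.0, -0.5]
opening: 0.654
grasp_force: 30.0
```

Call:
send_rows(
  plan=[
    [255, -0.0034, -0.0022, -0.007, 0],
    [255, -0.0034, -0.0022, -0.007, 0],
    [255, -0.0034, -0.0022, -0.007, 0],
    [255, -0.0034, -0.0022, -0.007, 0],
    [255, -0.0034, -0.0022, -0.007, 0],
    [255, -0.0034, -0.0022, -0.007, 0],
    [255, -0.0034, -0.0022, -0.007, 0],
    [255, -0.0034, -0.0022, -0.007, 0],
    [255, 0, 0, -0.02, 0],
    [255, 0, 0, -0.02, 0],
    [255, 0, 0, 0, 0],
  ],
)

```text
time_s: 21.67
position: [0.546, -0.0643, 0.2471]
tcp_rot: [[0.84, 0.542, 0.008], [0.542, -0.84, -0.002], [0.005, 0.006, -1.0]]
force: [0.9, -0.2, 0.5]
opening: 0.656
grasp_force: 30.0
```

```bash
cat > cap.py <<'E'
from h import *
from rig import capture,read_state
np.set_printoptions(precision=4,suppress=True)
def look(c,r=.07,zmin=.0,views=("scene","top")):
    for n in views:
        p,d=capture(n);H=cv2.cvtColor(p,40);m=cv2.inRange(H,(3,130,40),(20,255,255))
        P,_=cloud(n,p,d,m);P=P[(np.linalg.norm(P[:,:2]-c[:2],axis=1)<r)&(P[:,2]>zmin)]
        if len(P)<20: print(n,"few",len(P));continue
        print(n,len(P),"mean",P.mean(0),"pct2",np.percentile(P,2,0),"98",np.percentile(P,98,0))
        rng=np.random.default_rng(0);Q=P
        for _k in range(2):
            b=(0,)
            for _ in range(400):
                a=Q[rng.choice(len(Q),3,0)];v=np.cross(a[1]-a[0],a[2]-a[0]);v/=np.linalg.norm(v)+1e-9;i=abs((Q-a[0])@v)<.002
                if i.sum()>b[0]:b=(i.sum(),i)
            q=Q[b[1]];v=np.linalg.svd(q-q.mean(0))[2][2];print("  plane",v*np.sign(v[2]),q.mean(0),len(q));Q=Q[~b[1]]
            if len(Q)<30:break
E
python3 - <<'E'
from cap import *
s=read_state();go((.482,.274,.235),32.8)
look(s["position"],.08,.12)
E
```

```text
t 21.67 pos [ 0.546  -0.0643  0.2471] yaw 32.8 op 0.656 gf 30.0 F [ 0.9 -0.2  0.5] j6 39
 tool shift [ 0.1296 -0.319   0.0108]  turn(rad) 0.0
scene 750 mean [ 0.5675 -0.0618  0.2711] pct2 [ 0.5366 -0.0975  0.2344] 98 [ 0.5979 -0.0318  0.3357]
  plane [0.8601 0.0093 0.5101] [ 0.5686 -0.0635  0.2584] 285
  plane [-0.8287 -0.5388  0.1514] [ 0.5729 -0.0679  0.3034] 172
top 119 mean [ 0.5198 -0.0677  0.2924] pct2 [ 0.5066 -0.0941  0.2503] 98 [0.5441 0.0062 0.5223]
  plane [-0.6115 -0.3988  0.6834] [ 0.5207 -0.0739  0.2603] 77
  plane [0.8396 0.5431 0.0141] [ 0.5152 -0.077   0.3206] 24
```

The cap is off and held. Its axis leans about 47° along the tool's -x. I'll carry it over the tray and roll it upright on its lower rim edge.

Call:
send_rows(
  plan=[
    [255, 0.0123, -0.0348, 0, 0],
    [255, 0.0123, -0.0348, 0, 0],
    [255, 0.0123, -0.0348, 0, 0],
    [255, 0.0123, -0.0348, 0, 0],
    [255, 0.0123, -0.0348, 0, 0],
    [255, 0.0123, -0.0348, 0, 0],
    [255, 0.0123, -0.0348, 0, 0],
    [255, 0.0123, -0.0348, 0, 0],
    [255, 0.0123, -0.0348, 0, 0],
    [255, 0, 0, 0.03, 0],
    [255, 0, 0, 0.03, 0],
    [255, 0, 0, 0.03, 0],
    [255, 0, 0, 0.03, 0],
    [255, 0, 0, 0.03, 0],
    [255, 0, 0, 0.03, 0],
    [255, 0, 0, 0, 0],
    [255, 0, 0, 0, 0],
  ],
)

```text
time_s: 23.18
position: [0.465, 0.2589, 0.061]
tcp_rot: [[0.84, 0.542, -0.006], [0.542, -0.84, -0.002], [-0.006, -0.002, -1.0]]
force: [1.0, -0.3, -0.1]
opening: 0.652
grasp_force: 30.0
```

Run:
```python
from cap import *
s=read_state();go((.469,.259,.0364),32.8)
look(s["position"],.08,.02)
```

```text
t 23.18 pos [0.465  0.2589 0.061 ] yaw 32.8 op 0.652 gf 30.0 F [ 1.  -0.3 -0.1] j6 74
 tool shift [0.0036 0.0021 0.0246]  turn(rad) 0.0
scene 332 mean [0.491  0.2593 0.0815] pct2 [0.4603 0.2271 0.0484] 98 [0.529  0.2925 0.1494]
  plane [0.8332 0.1228 0.5391] [0.4895 0.2617 0.0711] 129
  plane [ 0.9065 -0.2527  0.3383] [0.4916 0.2553 0.0667] 70
top 280 mean [0.4603 0.2434 0.1011] pct2 [0.4352 0.2121 0.064 ] 98 [0.4975 0.2713 0.1834]
  plane [-0.4784 -0.2883  0.8295] [0.4492 0.2473 0.0785] 109
  plane [ 0.8987 -0.0565  0.435 ] [0.4823 0.2526 0.0907] 54
```

Call:
send_rows(
  plan=[
    [255, 0, 0, 0.007, 0],
    [255, 0, 0, 0.007, 0],
    [255, 0, 0, 0.006, 0],
    [255, 0, 0, 0.003, 0],
    [255, 0.002, 0, 0.001, 0],
    [255, 0.003, 0, 0.001, 0],
    [255, 0.003, 0, 0.001, 0],
    [255, 0, 0, 0, 0],
  ],
)

```text
time_s: 23.95
position: [0.4721, 0.2634, 0.0379]
tcp_rot: [[0.84, 0.542, -0.004], [0.542, -0.84, -0.001], [-0.004, -0.001, -1.0]]
force: [-3.4, -2.7, 9.9]
opening: 0.652
grasp_force: 30.0
```

Run:
```python
from cap import *
s=read_state();go((.4825,.27,.0277),32.8)
look(s["position"],.07,.02)
```

```text
t 23.95 pos [0.4721 0.2634 0.0379] yaw 32.8 op 0.652 gf 30.0 F [-3.4 -2.7  9.9] j6 74
 tool shift [0.0123 0.0001 0.0101]  turn(rad) 0.001
scene 311 mean [0.4965 0.2651 0.0564] pct2 [0.4653 0.2411 0.0244] 98 [0.5285 0.2971 0.1265]
  plane [0.9462 0.0139 0.3232] [0.4974 0.2631 0.0457] 136
  plane [0.8081 0.3962 0.4359] [0.4945 0.2715 0.0488] 58
top 260 mean [0.4646 0.2465 0.081 ] pct2 [0.4407 0.2156 0.0406] 98 [0.5005 0.2731 0.1884]
  plane [-0.3805 -0.229   0.8959] [0.457  0.2514 0.0576] 106
  plane [-0.8532 -0.5196  0.0444] [0.4594 0.2373 0.1159] 43
```

Call:
send_rows(
  plan=[
    [255, 0.002, 0, 0.0012, 0],
    [255, 0.002, 0, 0.0014, 0],
    [255, 0.002, 0, 0.0016, 0],
    [255, 0.002, 0, 0.0018, 0],
    [255, 0.002, 0, 0.002, 0],
    [255, 0.002, 0, 0.002, 0],
    [255, 0, 0, 0, 0],
  ],
)

```text
time_s: 24.63
position: [0.4825, 0.2706, 0.028]
tcp_rot: [[0.841, 0.541, -0.003], [0.541, -0.841, -0.0], [-0.003, -0.001, -1.0]]
force: [-2.7, 1.8, 9.6]
opening: 0.647
grasp_force: 30.1
```

Run:
```python
from cap import *
s=read_state();go((.4825,.27,.0277),32.8)
look(s["position"],.07,.02)
```

```text
t 24.63 pos [0.4825 0.2706 0.028 ] yaw 32.8 op 0.647 gf 30.1 F [-2.7  1.8  9.6] j6 75
 tool shift [-0.0003  0.0005  0.0003]  turn(rad) -0.0
scene 256 mean [0.5076 0.2721 0.0549] pct2 [0.4746 0.2443 0.0216] 98 [0.5443 0.3156 0.1165]
  plane [0.9876 0.0979 0.1226] [0.5072 0.2732 0.0434] 113
  plane [-0.8294 -0.5298  0.1771] [0.5084 0.2673 0.0762] 51
top 206 mean [0.4774 0.2508 0.0746] pct2 [0.4547 0.2234 0.0305] 98 [0.5061 0.2729 0.1278]
  plane [-0.0372 -0.0873  0.9955] [0.4792 0.2599 0.0548] 76
  plane [-0.8378 -0.5457  0.0178] [0.47   0.2441 0.0956] 41
```

Call:
send_rows(
  plan=[
    [0, 0, 0, 0, 0],
    [0, 0, 0, 0, 0],
    [0, 0, 0, 0, 0],
    [0, 0, 0, 0, 0],
    [0, 0, 0, 0, 0],
    [0, 0, 0, -0.02, 0],
    [0, 0, 0, -0.04, 0],
    [0, 0, 0, -0.04, 0],
    [0, 0, 0, -0.04, 0],
    [0, 0, 0, -0.04, 0],
    [0, 0, 0, -0.02, 0],
    [0, 0, 0, 0, 0.123],
    [0, 0, 0, 0, 0.123],
    [0, 0, 0, 0, 0.123],
    [0, 0, 0, 0, 0.123],
    [0, 0, 0, 0, 0.123],
  ],
)

```text
time_s: 26.07
position: [0.4837, 0.2703, 0.227]
tcp_rot: [[0.999, -0.048, -0.0], [-0.048, -0.999, -0.0], [-0.0, 0.0, -1.0]]
force: [0.4, -0.4, 0.4]
opening: 1.002
grasp_force: 0.0
```

Run:
```python
from cap import *
s=read_state();go((.5935,-.0593,.23),-2.8)
look(np.array([.4825,.27]),.06,.02)
p,d=capture("scene");np.save("scene2.npy",d);cv2.imwrite("pics/scene2.png",p)
q,e=capture("top");np.save("top2.npy",e);cv2.imwrite("pics/top2.png",q)
for n,im,dd in(("scene",p,d),("top",q,e)):
    H=cv2.cvtColor(im,40)
    for nm,lo,hi in(("blue",(95,120,40),(125,255,255)),("yellow",(20,110,80),(35,255,255))):
        P,_=cloud(n,im,dd,cv2.inRange(H,lo,hi));P=P[(np.linalg.norm(P[:,:2]-[.585,-.058],axis=1)<.04)&(P[:,2]>.105)]
        if len(P):print(n,nm,len(P),P.mean(0),np.median(P,0),P.min(0),P.max(0))
# neck white in top
H=cv2.cvtColor(q,40);P,_=cloud("top",q,e,cv2.inRange(H,(0,0,110),(180,60,255)));P=P[(np.linalg.norm(P[:,:2]-[.595,-.058],axis=1)<.035)&(P[:,2]>.1)];print("neck",len(P),P.mean(0) if len(P) else "",P.min(0),P.max(0))
```

```text
t 26.07 pos [0.4837 0.2703 0.227 ] yaw -2.8 op 1.002 gf 0.0 F [ 0.4 -0.4  0.4] j6 110
 tool shift [ 0.1256  0.3239 -0.003 ]  turn(rad) 0.0
scene 498 mean [0.4959 0.2648 0.0641] pct2 [0.4607 0.2302 0.0211] 98 [0.5127 0.2956 0.3152]
  plane [ 0.0107 -0.0029  0.9999] [0.486  0.2702 0.0529] 215
  plane [-0.9919  0.1265  0.01  ] [0.5093 0.2617 0.1005] 119
top 155 mean [0.4807 0.2485 0.0938] pct2 [0.4599 0.2418 0.0221] 98 [0.5015 0.2591 0.3294]
  plane [-0.169  -0.9841  0.054 ] [0.4787 0.2468 0.0897] 66
  plane [-0.0877 -0.9961  0.007 ] [0.4812 0.2506 0.101 ] 52
scene blue 40 [ 0.5942 -0.0572  0.1346] [ 0.5947 -0.0572  0.1349] [ 0.5882 -0.0605  0.1249] [ 0.5996 -0.0538  0.1434]
top blue 39 [ 0.5847 -0.0586  0.137 ] [ 0.5859 -0.0597  0.1375] [ 0.571  -0.0624  0.1245] [ 0.5985 -0.0533  0.1456]
top yellow 9 [ 0.5859 -0.0513  0.1297] [ 0.5819 -0.0512  0.1365] [ 0.5774 -0.0557  0.1136] [ 0.5979 -0.0484  0.1423]
neck 187 [ 0.6023 -0.053   0.1181] [ 0.5732 -0.076   0.1004] [ 0.6224 -0.034   0.1373]
```

The cap stands flat in the tray near (0.484, 0.270). Next I'll pick up the stick.

Call:
send_rows(
  plan=[
    [0, 0.0134, 0.0359, 0, 0],
    [0, 0.0134, 0.0359, 0, 0],
    [0, 0.0134, 0.0359, 0, 0],
    [0, 0.0134, 0.0359, 0, 0],
    [0, 0.0134, 0.0359, 0, 0],
    [0, 0.0134, 0.0359, 0, 0],
    [0, 0.0134, 0.0359, 0, 0],
    [0, 0.0134, 0.0359, 0, 0],
    [0, 0.0134, 0.0359, 0, 0],
    [0, 0, 0, 0, 0],
    [0, 0, 0, 0.03, 0],
    [0, 0, 0, 0.03, 0],
    [0, 0, 0, 0, 0],
    [0, 0, 0, 0, 0],
  ],
)

```text
time_s: 27.43
position: [0.5893, -0.0568, 0.1656]
tcp_rot: [[0.999, -0.041, -0.005], [-0.041, -0.999, 0.001], [-0.005, -0.001, -1.0]]
force: [0.7, -0.1, 0.8]
opening: 1.003
grasp_force: 0.0
```

Run:
```python
from h import *
go((.5885,-.0584,.138),-2.8)
```

```text
t 27.43 pos [ 0.5893 -0.0568  0.1656] yaw -2.3 op 1.003 gf 0.0 F [ 0.7 -0.1  0.8] j6 76
 tool shift [-0.0006  0.0016  0.0276]  turn(rad) 0.008
```

Call:
send_rows(
  plan=[
    [0, -0.0006, 0.0016, 0.009, 0.005],
    [0, 0, 0, 0.009, 0],
    [0, 0, 0, 0.0095, 0],
    [0, 0, 0, 0, 0],
    [255, 0, 0, 0, 0],
    [255, 0, 0, 0, 0],
    [255, 0, 0, 0, 0],
    [255, 0, 0, 0, 0],
    [255, 0, 0, 0, 0],
    [255, 0, 0, 0, 0],
    [255, 0, 0, 0, 0],
    [255, 0, 0, 0, 0],
    [255, 0, 0, 0, 0],
    [255, 0, 0, 0, 0],
    [255, 0, 0, 0, 0],
    [255, 0, 0, 0, 0],
  ],
)

```text
time_s: 28.77
position: [0.5901, -0.0591, 0.1395]
tcp_rot: [[0.999, -0.047, 0.0], [-0.047, -0.999, 0.0], [0.0, -0.0, -1.0]]
force: [0.4, -0.1, 0.7]
opening: 0.171
grasp_force: 0.0
```

Call:
send_rows(
  plan=[
    [255, 0, 0, 0, 0],
    [255, 0, 0, 0, 0],
    [255, 0, 0, 0, 0],
    [255, 0, 0, 0, 0],
  ],
)

```text
time_s: 29.1
position: [0.5901, -0.0591, 0.1395]
tcp_rot: [[0.999, -0.047, -0.0], [-0.047, -0.999, -0.0], [-0.0, 0.0, -1.0]]
force: [0.4, 0.5, -1.1]
opening: 0.133
grasp_force: 30.0
```

Call:
send_rows(
  plan=[
    [255, -0.0025, 0, -0.0043, 0],
    [255, -0.0025, 0, -0.0043, 0],
    [255, -0.0025, 0, -0.0043, 0],
    [255, 0, 0, 0, 0],
  ],
)

```text
time_s: 29.43
position: [0.5823, -0.0586, 0.1535]
tcp_rot: [[0.999, -0.047, 0.001], [-0.047, -0.999, -0.0], [0.001, 0.0, -1.0]]
force: [0.0, -0.6, 0.0]
opening: 0.132
grasp_force: 30.0
```

Call:
send_rows(
  plan=[
    [255, -0.004, 0, -0.0069, 0],
    [255, -0.004, 0, -0.0069, 0],
    [255, -0.004, 0, -0.0069, 0],
    [255, -0.004, 0, -0.0069, 0],
    [255, -0.004, 0, -0.0069, 0],
    [255, -0.004, 0, -0.0069, 0],
    [255, -0.004, 0, -0.0069, 0],
    [255, -0.004, 0, -0.0069, 0],
    [255, 0, 0, -0.01, 0],
    [255, 0, 0, 0, -0.111],
    [255, 0, 0, 0, -0.111],
    [255, 0, 0, 0, -0.111],
    [255, 0, 0, 0, -0.111],
    [255, 0, 0, 0, -0.111],
    [255, 0, 0, 0, -0.111],
    [255, 0, 0, 0, -0.111],
    [255, 0, 0, 0, -0.111],
    [255, 0, 0, 0, 0],
  ],
)

```text
time_s: 30.93
position: [0.5509, -0.0573, 0.2182]
tcp_rot: [[0.665, 0.746, 0.001], [0.746, -0.665, -0.0], [0.0, 0.001, -1.0]]
force: [0.5, 0.6, -1.0]
opening: 0.13
grasp_force: 30.0
```

```bash
cat > st.py <<'E'
from h import *
from rig import capture,read_state
np.set_printoptions(precision=4,suppress=True)
def stick(n="scene",save=None):
    s=read_state();p,d=capture(n);H=cv2.cvtColor(p,40);g=s["position"]
    if save:cv2.imwrite(save,p)
    for nm,lo,hi in(("blue",(100,120,30),(125,255,255)),("dark",(0,0,0),(180,255,55)),("yellow",(20,110,60),(35,255,255))):
        P,_=cloud(n,p,d,cv2.inRange(H,lo,hi));P=P[(np.linalg.norm(P[:,:2]-g[:2],axis=1)<.05)&(P[:,2]<g[2]+(-.018 if nm=="dark" else .02))&(P[:,2]>g[2]-.075)]
        if len(P)<4:print(nm,len(P));continue
        R=s["tcp_rot"];Q=(P-g)@R
        print(nm,len(P),"tool frame mean",Q.mean(0),"p3",np.percentile(Q,3,0),"p97",np.percentile(Q,97,0))
        if len(P)>15:
            v=np.linalg.svd(Q-Q.mean(0))[2];print("   long axis (tool)",v[0]*-np.sign(v[0][2]),"normal",v[2])
E
python3 - <<'E'
from st import *
go((.45,-.35,.2),48)
stick("scene","pics/st1.png");stick("top")
E
```

```text
t 30.93 pos [ 0.5509 -0.0573  0.2182] yaw 48.3 op 0.130 gf 30.0 F [ 0.5  0.6 -1. ] j6 24
 tool shift [-0.2856  0.1195  0.0182]  turn(rad) 0.005
blue 39 tool frame mean [0.0089 0.002  0.0128] p3 [-0.0016 -0.0062  0.0023] p97 [0.0123 0.0126 0.0227]
   long axis (tool) [ 0.3411 -0.142  -0.9292] normal [-0.9388 -0.0007 -0.3445]
dark 203 tool frame mean [0.0179 0.0043 0.0383] p3 [ 0.0009 -0.0036  0.0205] p97 [0.0319 0.008  0.0596]
   long axis (tool) [-0.5389  0.0116 -0.8423] normal [-0.2989 -0.9375  0.1783]
yellow 0
blue 0
dark 0
yellow 0
```

The stick is out and held, leaning about 32° along the tool's -x. I'll bring it beside the dock's -x face and press its foot against that face to stand it upright.

Call:
send_rows(
  plan=[
    [255, -0.0339, 0.0136, 0, 0],
    [255, -0.0339, 0.0136, 0, 0],
    [255, -0.0339, 0.0136, 0, 0],
    [255, -0.0339, 0.0136, 0, 0],
    [255, -0.0339, 0.0136, 0, 0],
    [255, -0.0339, 0.0136, 0, 0],
    [255, -0.0339, 0.0136, 0, 0],
    [255, -0.0339, 0.0136, 0, 0],
    [255, -0.0339, 0.0136, 0, 0],
    [255, 0, 0, 0, 0],
    [255, 0, 0, 0.03, 0],
    [255, 0, 0, 0.03, 0],
    [255, 0, 0, 0.03, 0],
    [255, 0, 0, 0.03, 0],
    [255, 0, 0, 0.02, 0],
    [255, 0, 0, 0, 0],
    [255, 0, 0, 0, 0],
  ],
)

```text
time_s: 32.45
position: [0.4382, -0.3654, 0.0769]
tcp_rot: [[0.668, 0.744, -0.002], [0.744, -0.668, 0.002], [0.001, -0.003, -1.0]]
force: [0.4, 0.0, -0.2]
opening: 0.135
grasp_force: 30.0
```

Run:
```python
from st import *
go((.4391,-.367,.076),48)
stick("scene")
```

```text
t 32.45 pos [ 0.4382 -0.3654  0.0769] yaw 48.1 op 0.135 gf 30.0 F [ 0.4  0.  -0.2] j6 -9
 tool shift [-0.0005  0.0017  0.0009]  turn(rad) 0.002
blue 54 tool frame mean [ 0.0072 -0.0005  0.008 ] p3 [-0.0026 -0.0074 -0.003 ] p97 [0.0126 0.0071 0.0199]
   long axis (tool) [-0.4338 -0.2234 -0.8729] normal [ 0.809  -0.5231 -0.2681]
dark 119 tool frame mean [0.0204 0.0027 0.0361] p3 [ 0.0062 -0.0048  0.0196] p97 [0.0316 0.0076 0.0534]
   long axis (tool) [-0.5327  0.0133 -0.8462] normal [-0.5004 -0.8113  0.3023]
yellow 0
```

Call:
send_rows(
  plan=[
    [255, 0.007, 0.0005, 0, 0],
    [255, 0.007, 0.0005, 0, 0],
    [255, 0.006, 0.0005, 0, 0],
    [255, 0.0025, 0, 0, 0],
    [255, 0.0025, 0, 0, 0],
    [255, 0.0025, 0, 0, 0],
    [255, 0.0025, 0, 0, 0],
    [255, 0.0025, 0, 0, 0],
    [255, 0.0025, 0, 0, 0],
    [255, 0.0025, 0, 0, 0],
    [255, 0, 0, 0, 0],
  ],
)

```text
time_s: 33.42
position: [0.4644, -0.3414, 0.0788]
tcp_rot: [[0.666, 0.746, 0.0], [0.746, -0.666, -0.005], [-0.003, 0.003, -1.0]]
force: [-2.9, -5.2, 2.6]
opening: 0.136
grasp_force: 30.0
```

Run:
```python
from st import *
go((.5127-.056*.669,-.2853-.056*.743,.076),48)
stick("scene")
```

```text
t 33.42 pos [ 0.4644 -0.3414  0.0788] yaw 48.3 op 0.136 gf 30.0 F [-2.9 -5.2  2.6] j6 -5
 tool shift [ 0.018  -0.0016  0.0027]  turn(rad) 0.004
blue 48 tool frame mean [ 0.0056 -0.0009  0.0081] p3 [-0.0025 -0.0073 -0.0049] p97 [0.0118 0.0083 0.0206]
   long axis (tool) [-0.3187 -0.2041 -0.9256] normal [ 0.7938 -0.5912 -0.1429]
dark 76 tool frame mean [0.0123 0.0083 0.0351] p3 [-0.0024 -0.0048  0.0208] p97 [0.03   0.0395 0.0667]
   long axis (tool) [-0.3701 -0.6984 -0.6126] normal [-0.7912  0.5826 -0.1861]
yellow 0
```

Call:
send_rows(
  plan=[
    [255, 0.0025, 0, 0, 0],
    [255, 0.0025, 0, 0, 0],
    [255, 0.0025, 0, 0, 0],
    [255, 0.0025, 0, 0, 0],
    [255, 0.002, 0, 0, 0],
    [255, 0, 0, 0, 0],
  ],
)

```text
time_s: 33.97
position: [0.4726, -0.332, 0.0785]
tcp_rot: [[0.666, 0.746, 0.0], [0.746, -0.666, -0.004], [-0.003, 0.003, -1.0]]
force: [-3.5, -4.4, 2.2]
opening: 0.133
grasp_force: 30.0
```

Run:
```python
from st import *
go((.5127-.056*.669,-.2853-.056*.743,.076),48)
stick("scene")
```

```text
t 33.97 pos [ 0.4726 -0.332   0.0785] yaw 48.2 op 0.133 gf 30.0 F [-3.5 -4.4  2.2] j6 -4
 tool shift [ 0.0056 -0.0014  0.0025]  turn(rad) 0.004
blue 31 tool frame mean [ 0.0028 -0.0023  0.0063] p3 [-0.0041 -0.007  -0.0055] p97 [0.012  0.0072 0.0208]
   long axis (tool) [-0.2288 -0.1671 -0.959 ] normal [ 0.6986 -0.7143 -0.0422]
dark 105 tool frame mean [0.0165 0.0183 0.044 ] p3 [-0.0076 -0.0085  0.0243] p97 [0.0488 0.0403 0.0715]
   long axis (tool) [-0.3537 -0.7698 -0.5314] normal [-0.3273 -0.4303  0.8413]
yellow 0
```

Call:
send_rows(
  plan=[
    [255, 0.002, 0, 0, 0],
    [255, 0.002, 0, 0, 0],
    [255, 0, 0, 0, 0],
  ],
)

```text
time_s: 34.27
position: [0.4753, -0.3288, 0.0784]
tcp_rot: [[0.666, 0.746, 0.001], [0.746, -0.666, -0.003], [-0.002, 0.002, -1.0]]
force: [-3.5, -4.5, 3.2]
opening: 0.136
grasp_force: 30.0
```

Call:
send_rows(
  plan=[
    [255, 0.002, 0, 0, 0],
    [255, 0.002, 0, 0, 0],
    [255, 0, 0, 0, 0],
  ],
)

```text
time_s: 34.52
position: [0.4781, -0.3253, 0.0782]
tcp_rot: [[0.666, 0.746, 0.001], [0.746, -0.666, -0.002], [-0.001, 0.002, -1.0]]
force: [-2.4, -4.5, 2.1]
opening: 0.134
grasp_force: 30.0
```

Run:
```python
from st import *
stick("scene","pics/st3.png")
p=cv2.imread("pics/st3.png")
cv2.imwrite("pics/v10.png",cv2.resize(p[165:255,90:230],None,fx=5,fy=5,interpolation=2))
```

```text
blue 21 tool frame mean [ 0.0018 -0.003   0.0012] p3 [-0.004  -0.0071 -0.0111] p97 [0.0115 0.0064 0.0107]
   long axis (tool) [ 0.3838  0.4062 -0.8293] normal [-0.648   0.7583  0.0716]
dark 128 tool frame mean [0.0154 0.0209 0.0466] p3 [-0.0132 -0.0092  0.0243] p97 [0.0461 0.041  0.072 ]
   long axis (tool) [-0.1128 -0.8533 -0.5091] normal [-0.3499 -0.4455  0.8241]
yellow 0
```

View pics/v10.png

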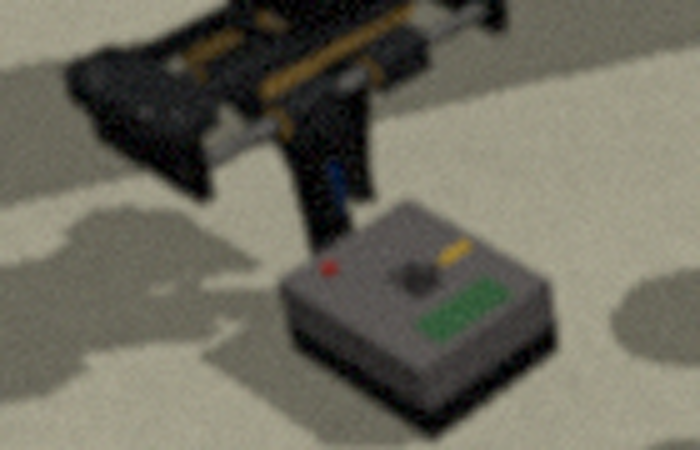

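The view shows the stick's blue head at about (158,202) in the full image, held by the finger beside the dock's far-left face. The tilt can't be read here, so I'll back off, raise it and measure from depth.

Call:
send_rows(
  plan=[
    [255, -0.01, 0, 0, 0],
    [255, -0.02, 0, 0, 0],
    [255, -0.01, 0, -0.03, 0],
    [255, 0, 0, -0.04, 0],
    [255, 0, 0, -0.03, 0],
    [255, 0, 0, -0.03, 0],
    [255, 0, 0, 0, 0],
    [255, 0, 0, 0, 0],
  ],
)

```text
time_s: 35.23
position: [0.4516, -0.3541, 0.209]
tcp_rot: [[0.667, 0.745, 0.003], [0.745, -0.667, -0.001], [0.001, 0.003, -1.0]]
force: [-0.7, 0.3, -1.5]
opening: 0.13
grasp_force: 30.0
```

```bash
cat >> st.py <<'E'
def prof(n="scene"):
    s=read_state();p,d=capture(n);g=s["position"];R=s["tcp_rot"]
    P,c=cloud(n,p,d,np.ones(d.shape,np.uint8));Q=(P-g)@R
    k=(abs(Q[:,0])<.045)&(abs(Q[:,1])<.02)&(Q[:,2]>.016)&(Q[:,2]<.075);Q=Q[k];c=c[k]
    for z in np.arange(.016,.075,.006):
        i=(Q[:,2]>=z)&(Q[:,2]<z+.006)
        if i.sum()>2:print("z %.3f n%d  x %.4f..%.4f med %s"%(z+.003,i.sum(),*np.percentile(Q[i,0],[5,95]),np.median(Q[i],0).round(4)),np.median(c[i],0))
    v=np.linalg.svd(Q-Q.mean(0))[2][0];print("axis",v*-np.sign(v[2]),"max z",Q[:,2].max())
    return Q,c
E
python3 - <<'E'
from st import *
go((.5127,-.2853,.12),48)
prof()
E
```

```text
t 35.23 pos [ 0.4516 -0.3541  0.209 ] yaw 48.1 op 0.130 gf 30.0 F [-0.7  0.3 -1.5] j6 -7
 tool shift [ 0.0919 -0.0007  0.0891]  turn(rad) 0.003
z 0.019 n6  x 0.0001..0.0037 med [ 0.0021 -0.0036  0.0176] [56.5 36.5 28.5]
z 0.025 n24  x -0.0157..0.0040 med [0.0002 0.0037 0.0254] [15.5 15.5 14.5]
z 0.031 n24  x -0.0147..0.0031 med [0.0004 0.0061 0.0306] [11. 12. 12.]
z 0.037 n29  x -0.0155..0.0039 med [0.0004 0.0045 0.0369] [12. 14. 13.]
z 0.043 n22  x -0.0172..0.0047 med [0.0006 0.0055 0.0429] [ 9.5 12.5 11. ]
z 0.049 n26  x -0.0144..0.0043 med [0.002  0.0043 0.0487] [13.5 12.  12. ]
z 0.055 n27  x -0.0167..0.0045 med [0.0012 0.005  0.0553] [17. 17. 17.]
z 0.061 n14  x -0.0163..0.0045 med [0.0002 0.0054 0.0603] [29.  31.5 32. ]
z 0.067 n11  x -0.0113..0.0017 med [-0.0008  0.0028  0.0655] [57. 68. 68.]
axis [ 0.0351 -0.0332 -0.9988] max z 0.06902822801897633
```

The stick is upright to within about 2°, and its centre lies 6 mm along -x of the TCP. Vision and wall contact together put the insertion TCP near (0.5177, -0.2797).

Call:
send_rows(
  plan=[
    [255, 0.0332, -0.0002, 0, 0],
    [255, 0.0332, -0.0002, 0, 0],
    [255, 0.0332, -0.0002, 0, 0],
    [255, 0, 0, 0, 0],
    [255, 0, 0, 0.02, 0],
    [255, 0, 0, 0.02, 0],
    [255, 0, 0, 0.02, 0],
    [255, 0, 0, 0.02, 0],
    [255, 0, 0, 0, 0],
    [255, 0, 0, 0, 0],
  ],
)

```text
time_s: 36.12
position: [0.5153, -0.2781, 0.125]
tcp_rot: [[0.667, 0.745, -0.005], [0.745, -0.667, 0.005], [0.0, -0.007, -1.0]]
force: [0.9, 0.5, -0.0]
opening: 0.133
grasp_force: 30.0
```

Run:
```python
from st import *
go((.5177,-.2797,.121),48)
Q,c=prof()
s=read_state()
i=Q[:,2]<.055;print("y pct",np.percentile(Q[i,1],[3,10,50,90,97]))
```

```text
t 36.12 pos [ 0.5153 -0.2781  0.125 ] yaw 48.2 op 0.133 gf 30.0 F [ 0.9  0.5 -0. ] j6 3
 tool shift [0.0004 0.0029 0.004 ]  turn(rad) 0.003
z 0.025 n17  x -0.0140..0.0027 med [0.0011 0.0016 0.0262] [16. 17. 14.]
z 0.031 n24  x -0.0167..0.0038 med [0.0004 0.0056 0.031 ] [11.5 12.  14.5]
z 0.037 n25  x -0.0170..0.0032 med [0.0002 0.0058 0.038 ] [ 8.  9. 11.]
z 0.043 n21  x -0.0151..0.0033 med [0.0006 0.0052 0.0432] [19. 16. 18.]
z 0.049 n22  x -0.0169..0.0040 med [-0.0011  0.0057  0.0494] [11.5 11.5 12.5]
z 0.055 n22  x -0.0150..0.0044 med [0.0005 0.0056 0.0551] [15.5 16.5 12. ]
z 0.061 n15  x -0.0124..0.0035 med [0.001  0.0037 0.0608] [30. 35. 34.]
z 0.067 n7  x -0.0105..0.0029 med [0.0014 0.0047 0.065 ] [42. 45. 48.]
axis [-0.0015 -0.0303 -0.9995] max z 0.0663151037949311
y pct [-0.0071 -0.0045  0.0054  0.0071  0.0077]
```

Call:
send_rows(
  plan=[
    [255, 0.0005, 0.0026, 0, 0.002],
    [255, 0, 0, 0.004, 0],
    [255, 0, 0, 0.004, 0],
    [255, 0, 0, 0, 0],
  ],
)

```text
time_s: 36.5
position: [0.5193, -0.2808, 0.1196]
tcp_rot: [[0.668, 0.744, -0.0], [0.744, -0.668, 0.0], [0.0, -0.0, -1.0]]
force: [-0.1, 0.2, -1.1]
opening: 0.129
grasp_force: 30.0
```

Call:
send_rows(
  plan=[
    [255, 0, 0, 0.003, 0],
    [255, 0, 0, 0.003, 0],
    [255, 0, 0, 0.003, 0],
    [255, 0, 0, 0, 0],
  ],
)

```text
time_s: 36.83
position: [0.519, -0.2806, 0.11]
tcp_rot: [[0.668, 0.744, -0.001], [0.744, -0.668, 0.001], [-0.0, -0.001, -1.0]]
force: [-1.0, -0.3, -0.8]
opening: 0.13
grasp_force: 30.0
```

Call:
send_rows(
  plan=[
    [255, 0, -0.0012, 0, 0],
    [255, 0, 0, 0.003, 0],
    [255, 0, 0, 0.003, 0],
    [255, 0, 0, 0, 0],
  ],
)

```text
time_s: 37.17
position: [0.5182, -0.2798, 0.104]
tcp_rot: [[0.668, 0.744, -0.001], [0.744, -0.668, 0.001], [-0.0, -0.001, -1.0]]
force: [-0.3, 0.8, -0.3]
opening: 0.131
grasp_force: 30.0
```

Call:
send_rows(
  plan=[
    [255, 0, 0, 0.003, 0],
    [255, 0, 0, 0.003, 0],
    [255, 0, 0, 0, 0],
  ],
)

```text
time_s: 37.42
position: [0.5182, -0.2798, 0.098]
tcp_rot: [[0.668, 0.744, -0.001], [0.744, -0.668, 0.001], [-0.0, -0.001, -1.0]]
force: [-0.1, 0.4, -0.3]
opening: 0.135
grasp_force: 30.0
```

Call:
send_rows(
  plan=[
    [255, 0, 0, 0.003, 0],
    [255, 0, 0, 0.003, 0],
    [255, 0, 0, 0.002, 0],
    [255, 0, 0, 0, 0],
  ],
)

```text
time_s: 37.75
position: [0.5182, -0.2798, 0.0901]
tcp_rot: [[0.668, 0.744, -0.001], [0.744, -0.668, 0.001], [-0.0, -0.001, -1.0]]
force: [0.1, -0.2, -0.4]
opening: 0.134
grasp_force: 30.0
```

Call:
send_rows(
  plan=[
    [255, 0, 0, 0.002, 0],
    [255, 0, 0, 0.001, 0],
    [255, 0, 0, 0.001, 0],
    [255, 0, 0, 0, 0],
  ],
)

```text
time_s: 38.08
position: [0.5186, -0.28, 0.0868]
tcp_rot: [[0.668, 0.744, 0.0], [0.744, -0.668, 0.0], [0.0, 0.0, -1.0]]
force: [0.3, -0.4, 1.5]
opening: 0.134
grasp_force: 30.0
```

Call:
send_rows(
  plan=[
    [255, 0, 0, 0.002, 0],
    [255, 0, 0, 0, 0],
  ],
)

```text
time_s: 38.25
position: [0.5191, -0.2801, 0.0866]
tcp_rot: [[0.668, 0.744, 0.001], [0.744, -0.668, -0.001], [0.0, 0.001, -1.0]]
force: [-0.6, 1.9, 11.0]
opening: 0.136
grasp_force: 30.0
```

Call:
send_rows(
  plan=[
    [0, 0, 0, -0.001, 0],
    [0, 0, 0, 0, 0],
    [0, 0, 0, 0, 0],
    [0, 0, 0, 0, 0],
    [0, 0, 0, 0, 0],
    [0, 0, 0, 0, 0],
    [0, 0, 0, 0, 0],
    [0, 0, 0, -0.02, 0],
    [0, 0, 0, -0.04, 0],
    [0, 0, 0, -0.04, 0],
    [0, 0, 0, -0.04, 0],
    [0, -0.035, 0, 0, 0],
    [0, -0.035, 0, 0, 0],
    [0, -0.035, 0, 0, 0],
    [0, -0.035, 0, 0, 0],
    [0, -0.035, 0, 0, 0],
    [0, 0, 0, 0, 0],
  ],
)

```text
time_s: 39.67
position: [0.398, -0.4153, 0.2258]
tcp_rot: [[0.672, 0.74, -0.001], [0.74, -0.672, -0.004], [-0.003, 0.001, -1.0]]
force: [-0.1, 0.6, 0.4]
opening: 0.999
grasp_force: 0.0
```

Run:
```python
from cap import *
look(np.array([.484,.27]),.06,.02,("scene","top"))
for n in("scene","top"):
    p,d=capture(n);cv2.imwrite(f"pics/end_{n}.png",p);H=cv2.cvtColor(p,40)
    for nm,lo,hi in(("blue",(100,110,30),(125,255,255)),("yellow",(18,110,60),(35,255,255))):
        P,_=cloud(n,p,d,cv2.inRange(H,lo,hi));P=P[(np.linalg.norm(P[:,:2]-[.5127,-.2853],axis=1)<.04)&(P[:,2]>.05)]
        if len(P)>3:print(n,nm,len(P),P.mean(0),np.percentile(P,3,0),np.percentile(P,97,0))
        if nm=="blue" and len(P)>15:v=np.linalg.svd(P-P.mean(0))[2];print(v)
```

```text
scene 460 mean [0.4949 0.2658 0.0449] pct2 [0.4623 0.2436 0.0214] 98 [0.5125 0.2953 0.0551]
  plane [-0.008  0.003  1.   ] [0.4864 0.2706 0.0534] 219
  plane [ 0.6406 -0.7646  0.0711] [0.5015 0.2526 0.0359] 90
top 479 mean [0.4827 0.2656 0.0515] pct2 [0.4577 0.2426 0.0244] 98 [0.5068 0.2946 0.0582]
  plane [-0.0106  0.0114  0.9999] [0.4836 0.2689 0.0542] 278
  plane [-0.046   0.006   0.9989] [0.4855 0.2644 0.0511] 74
scene blue 87 [ 0.5194 -0.2834  0.0783] [ 0.5129 -0.2932  0.065 ] [ 0.5251 -0.275   0.0899]
[[ 0.1401  0.2003 -0.9697]
 [-0.3756 -0.8954 -0.2392]
 [ 0.9161 -0.3977  0.0502]]
scene yellow 4 [ 0.5131 -0.2787  0.0749] [ 0.507  -0.2843  0.0589] [ 0.5171 -0.2735  0.0911]
top blue 51 [ 0.5118 -0.285   0.0858] [ 0.5025 -0.2954  0.0657] [ 0.5217 -0.2749  0.093 ]
[[ 0.4299  0.6372 -0.6396]
 [ 0.567   0.3608  0.7405]
 [-0.7027  0.681   0.2061]]
top yellow 19 [ 0.5064 -0.2799  0.0677] [ 0.4953 -0.2846  0.0515] [ 0.5118 -0.2722  0.0934]
```

```bash
python3 -c "
from rig import hand_in;print(hand_in())"
```

```text
the job is handed in; nothing more can be done
None
```

I handed the job in at about 40 s of the 66 s allowed: by my last camera measurements, the cap stands flat and released in the tray, and the stick is upright, released and fully home in the dock. The judge's result wasn't shown. The cap slipped out of the grip once on the neck before it came off, and I did not measure whether any bystander moved.

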